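# Close a battery test cradle on two cell packs

### The job

The battery test cradle on the bench is set for a single cell pack. Slide its contact head well back, lay the cell pack that lies on the bench to the right of the cradle on the bed in line with the pack that is already there, end to end, then slide the head gently forward until both packs are held between the two contacts with no gap left in the row. Leave the other things on the bench where they are.

Things in the scene. Friction and masses are not known exactly. Their poses are not given: they have to be found in the camera images.
- cradle: Battery test cradle fixed to the bench: dark base plate 92 x 300 mm with a raised grey bed along it. Origin: centre of the underside; y runs along the row, from the sliding head to the fixed end plate, x across, z up. Beside the bed the base and two guide rods stand no higher than 28 mm. The end plate at +y is 88 mm wide, its top 52 mm over the bench.
- bed (a point): Point on top of the grey bed, midway along the cradle (x = 0, y = 0), 30 mm over the bench; axes as the cradle. The bed is 42 mm wide, narrower than a pack, so fingers can pass down beside it. Two ribs 2 mm high and 19 mm apart run along it and fit the valleys between a pack's cells (a pack laid up to 3 mm off line settles on them).
- end_face (a point): Centre of the end plate's contact face, which looks along the cradle's -y; at (0, 130, 39) mm in the cradle's frame; same axes as the cradle.
- head (a joint): Position of the sliding contact head, in m: 0 to 0.130, growing as it slides back, away from the end plate (the cradle's -y). The free length between the two contact faces is 60 mm + this value. It takes about 3 N to slide (each pack pushed along adds 1 to 3 N) and stays where it is left. It starts at 0.014 to 0.045.
- head_face (a point): Centre of the sliding head's contact face, 39 mm over the bench; it looks along the cradle's +y; same axes as the cradle. The head is an aluminium carriage 88 mm wide and 50 mm long that reaches back (-y) from this face, its top 52 mm over the bench.
- head_grip (a point): Point in the middle of the black upright grip on top of the head, 30 mm behind the contact face and 75 mm over the bench. The grip is a block 56 mm across the row and 18 mm along it, from 52 to 93 mm over the bench: pinch it along the row (18 mm) from above, or push it.
- pack_in: Cell pack that lies on the bed from the start, within 6 mm of the end plate: three round cells side by side, 67 mm long, 57 mm wide, 18 mm high, 0.14 kg. Origin: centre of its underside; x along the cells, y across them, z up.
- pack_loose: A like cell pack, loose and flat on the bench to the right of the cradle (-y side), in any heading: 67 mm long, 57 mm wide, 18 mm high, 0.11 to 0.2 kg. Origin: centre of its underside; x along the cells, y across them, z up. Grasp it across its width (57 mm). Either way round will do in the cradle.
- meter: Bystander: a multimeter, 145 x 72 x 47 mm, lying beyond the cradle. Origin: centre of its underside.
- spanner: Bystander: a steel spanner, 204 x 36 x 8 mm, lying near the bench's front edge. Origin: centre of its underside, x along it.
- tape: Bystander: a roll of black tape, 70 mm across, 19 mm high, lying flat at the back, right of the bench power supply. Origin: centre of its underside.
Not all that is in view belongs to the job. Leave any brown look-alike of the pack_in alone.

How it is judged:
On the way, in this order (a step that is already met when the one before it is completed fails the run):
1. the head is slid back so that the free length is over 146 mm (joint over 0.086) (value of joint head above 0.086 m), for 0.2 s.
2. the loose pack lies on the bed in line with the row, between the first pack and the head (x of pack_loose in the frame of cradle between -0.007 and 0.007 m and z of pack_loose in the frame of cradle between 0.026 and 0.036 m and angle between the x axis of pack_loose and the y axis of cradle, either way round below 0.12 rad and angle between the z axis of pack_loose and the z axis of cradle, either way round below 0.12 rad and y of pack_loose in the frame of end_face below -0.029 m and linear speed of pack_loose below 0.02 m/s and y of pack_loose in the frame of head_face above 0.029 m), for 0.2 s.
At the end, for the whole second after the job is handed in: Both packs lie flat and still on the bed, end to end between end plate and head, within 7 mm of the bed's centre line and 0.12 rad of its heading; the free length between the contact faces is under 139.5 mm for the 134 mm row (joint head 0.070 to 0.0795) (all of step 2 and value of joint head between 0.07 and 0.0795 m and x of pack_in in the frame of cradle between -0.007 and 0.007 m and z of pack_in in the frame of cradle between 0.026 and 0.036 m and angle between the x axis of pack_in and the y axis of cradle, either way round below 0.12 rad and angle between the z axis of pack_in and the z axis of cradle, either way round below 0.12 rad and y of pack_in in the frame of end_face below -0.029 m and linear speed of pack_in below 0.02 m/s); the robot touches nothing.
It fails at once if the head is forced against a pack with more than 40 N (contact force between head and pack_in above 40 N or contact force between head and pack_loose above 40 N).
It fails at once if the multimeter, the spanner or the tape is moved by more than 30 mm (distance of any of meter, spanner, tape from where it was at the start of the episode above 0.03 m).
It also fails if it takes over 72 s, if anything falls off the work surface, if the arm or the gripper's body presses on something with over 40 N, if the wrist force passes 120 N, or if a joint passes its speed limit or range.

### The arm

A 6-joint arm with a two-finger parallel gripper is mounted at the origin on a cart in front of the work surface, level with it; the furniture and walls round the work are solid. World frame = base frame: x ahead of the robot, y to its left, z up, the work surface at z = 0. Lengths are in m, angles in rad, forces in N, time in s.
With the tool pointing down it reaches from about 0.35 to 0.875 m from the base axis. Payload 15.5 kg.
Tool frame: the origin (TCP) lies on the centre line of the jaws, within the pads' length; the fingertips stand 25 mm ahead of it and the grasp point (between the pads) lies 6 mm ahead of it (r.finger_overhang is the distance from the TCP to the fingertips, in m); z points along the fingers, y is the line along which they close (so a half turn about z gives the same grasp; the last joint's range is limited). The gripper opens to 85 mm and grips with 20 to 120 N. Pads are 22 mm wide; open, the fingers measure 114 mm over their backs; the gripper's body (76 mm by 85 mm) begins 54 mm behind the grasp point. The pads swing forward as they close: fully open they stand 13 mm farther back than shut.
Start: joints at [-1.302, 0.494, 1.345, -0, 1.302, -0.096], TCP at [0.222, -0.584, 0.256] pointing down, gripper open.
Joint ranges: [-2.91, 2.91], [-0.82, 2.16], [0.22, 2.67], [-1.22, 4.37], [0.12, 2.79], [-3.08, 3.08]. Speed limits (rad/s): [1.89, 1.89, 2.57, 3.01, 3.01, 3.01].

### API

Orientations are given as a unit quaternion [x, y, z, w].
In Python, from rig import r, read_camera, camera_info, close_job gives the robot as it stands. The module is installed in compiled form; this text tells all that it offers.
- The arm moves only by the shell command python3 -m handwheel 'ROWS' [FORCE]. ROWS is JSON, a list that holds one entry, the list of rows, each a list of 5 numbers: the shift along the tool's x, y, z in cm, then the turn about the tool's z in rad, then the closure, from -1 (fully open) to 1 (shut). A call has 1 to 20 rows; each row shifts and turns the commanded pose from where the row before left it, along the tool's axes as they then stand; what a row does not reach is not made up. A row lasts 1/8 s, in which the tool goes at most 62.5 mm and 10.7 degrees, less where a joint would pass 70% of its speed; a pose out of reach is approached as far as the arm can. A call is refused whole if a number of a shift passes 6.25 or a number of a turn 0.188, either way. A call with a gripper value outside its range is refused whole. The fingers move at their own pace and stop on an object; FORCE is the grip in N (left out, the last holds). Time passes only in rows, so rows that do not move let the fingers close. It gives the time, the measured TCP pose, the force, the opening and the grip force at its end, in the units of the state.
- r.observe(): the state, without advancing time (a new reading comes with each control period).
- read_camera(name): name is "scene" or "top" or "wrist"; returns (picture, depth): 400x640x3 uint8, blue, green, red; 400x640 float32, m along the optical axis (not along the pixel's ray), 0 where there is no reading.
- camera_info(name): a dict with "camera_matrix" (3x3 intrinsics, pixels), "distortion" ([k1, k2, p1, p2, k3] as OpenCV has them; the pictures are not rectified), "eye" and "attitude" of the camera in the world. Camera axes: x right, y up, looking along -z (the intrinsics and any distortion apply to the point x, -y, -z); pixel columns grow to the right and rows downward; lengths in m; the calibration is good to about 2 mm. A picture is of the moment at which its call begins: read the wrist's pose just before it. camera_info takes no time and is no camera call; for the wrist camera it gives the pose at the moment of the call.
- close_job(): hands the job in; it is judged then, once.
The state is a dict: "clock": time; "joints": joint angles; "joint_velocities": joint speeds; "effort": joint torques, N m; "eef_pos": TCP position; "ee_rot": TCP orientation; "wrist_force": force on the tool from outside, world axes, zero at the start; "wrist_torque": the same for the moment, N m; "finger_gap": finger opening in m; "gripper_force": force on a finger pad.
Only numpy, scipy, OpenCV 4.12 (cv2) and the standard library are available. Lean on these libraries where they do the work, as an engineer would, in place of code of your own. Each camera call takes 0.05 s, during which the arm holds its last target. There are 200 camera calls.

## Working session

There is one attempt and no reset: what is moved stays moved. The work goes in short steps, Python scripts to look and compute and a shell command to move; the robot and the scene stay as the last step left them, time stands still between calls to the robot, and variables do not carry over. Pictures are saved under pics/ and viewed, at most 10 in all, crops included, and the job is handed in when it is done.

```bash
mkdir -p pics; cat > h.py <<'E'
import numpy as np, cv2
from rig import r, read_camera, camera_info
from scipy.spatial.transform import Rotation as R
def rot(a):
    a=np.array(a,float); return a if a.shape==(3,3) else R.from_quat(a).as_matrix()
def ray(ci,uv):
    K=np.array(ci["camera_matrix"],float).reshape(3,3); d=np.array(ci["distortion"],float)
    p=cv2.undistortPoints(np.array(uv,float).reshape(-1,1,2),K,d).reshape(-1,2)
    return np.c_[p[:,0],-p[:,1],-np.ones(len(p))]@rot(ci["attitude"]).T
def onplane(ci,uv,z):
    d=ray(ci,uv); e=np.array(ci["eye"]); return e+d*((z-e[2])/d[:,2])[:,None]
def cloud(ci,dep):
    v,u=np.nonzero(dep>0); d=ray(ci,np.c_[u,v]); P=np.array(ci["eye"])+d*dep[v,u][:,None]; return u,v,P
E
python3 - <<'E'
from h import *
for n in("top","scene"):
    ci=camera_info(n); print(n,ci); im,d=read_camera(n); cv2.imwrite(f"pics/{n}0.png",im); np.savez(f"{n}0.npz",im=im,d=d)
print(r.observe())
E
```

```text
top {'camera_matrix': array([[366.5145167 ,   0.        , 313.39398455],
       [  0.        , 366.5145167 , 203.92186137],
       [  0.        ,   0.        ,   1.        ]]), 'distortion': array([-0.06607658,  0.        ,  0.        ,  0.        ,  0.        ]), 'eye': array([0.41502302, 0.21201115, 0.99023772]), 'attitude': array([-0.06793913,  0.07384205,  0.70526399, -0.7018079 ])}
scene {'camera_matrix': array([[384.04577193,   0.        , 322.79602651],
       [  0.        , 384.04577193, 201.0520726 ],
       [  0.        ,   0.        ,   1.        ]]), 'distortion': array([-0.00668958,  0.        ,  0.        ,  0.        ,  0.        ]), 'eye': array([0.31352175, 0.78325433, 0.60445656]), 'attitude': array([-0.09815631,  0.41869676,  0.88406945, -0.18297421])}
{'clock': 0.1, 'joints': array([-1.30247837e+00,  4.94143018e-01,  1.34603452e+00,  1.29787628e-05,
        1.30254471e+00, -9.55195817e-02]), 'joint_velocities': array([ 0.00031761, -0.00087942, -0.00207086,  0.00112382, -0.00140122,
        0.00011721]), 'effort': array([ 4.08297521e-03, -8.83589101e+01, -3.84562397e+01, -3.60412150e-05,
        5.15648047e-03, -1.08001750e-04]), 'eef_pos': array([ 0.22233184, -0.58380502,  0.25575796]), 'ee_rot': array([ 9.83498520e-01,  1.80915289e-01, -4.25045367e-05, -5.63232518e-04]), 'wrist_force': array([-0.32479278,  0.05027727, -0.70196161]), 'wrist_torque': array([-0.05804455, -0.00848976, -0.01295956]), 'gripper_force': 0.0, 'finger_gap': 0.08552845494694503}
```

View pics/top0.png

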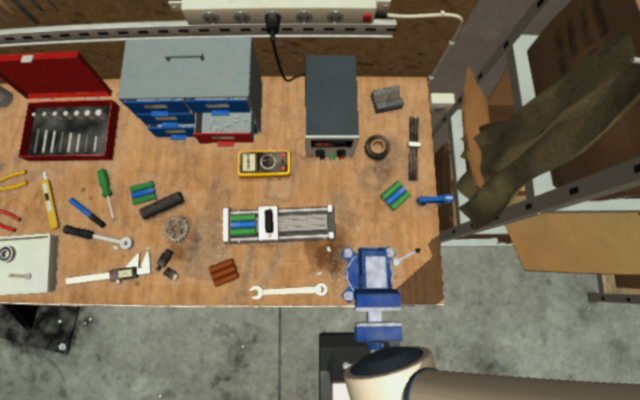

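View pics/scene0.png

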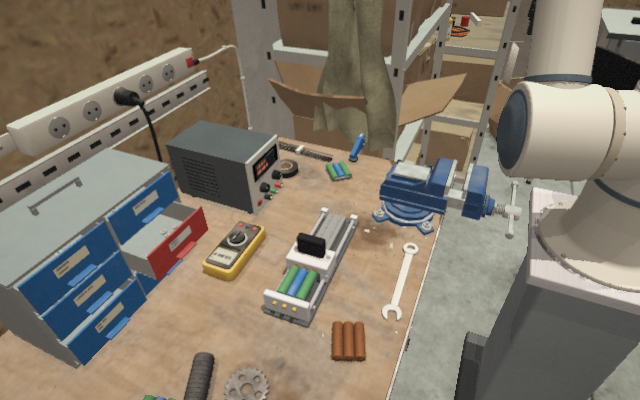

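```bash
cat > m.py <<'E'
from h import *
ci=camera_info("top"); f=np.load("top0.npz"); im,d=f["im"],f["d"]
u,v,P=cloud(ci,d)
hsv=cv2.cvtColor(im,cv2.COLOR_BGR2HSV); H=hsv[v,u]
def rect(m,n):
    p=P[m]; c,s,a=cv2.minAreaRect((p[:,:2]*1000).astype(np.float32)); print(n,m.sum(),"c",np.round(c,1),"s",np.round(s,1),"a",round(a,1),"z",p[:,2].min().round(3),p[:,2].max().round(3),"med",np.median(p[:,:2],0).round(4))
box=lambda a,b,c,e:(u>=a)&(u<=b)&(v>=c)&(v<=e)
cr=box(212,345,195,252)
col=(H[:,1]>90)&(H[:,0]>40)&(H[:,0]<130)&(H[:,2]>50)
rect(box(375,415,175,215)&col,"loose")
rect(box(218,262,200,245)&col,"in")
rect(cr&(P[:,2]>.012),"cradle>12")
rect(cr&(P[:,2]>.008),"cradle>8")
rect(cr&(P[:,2]>.075),"grip")
rect(cr&(u>255)&(P[:,2]>.046),"head")
rect(cr&(u<235)&(P[:,2]>.045),"endplate")
k=(v>150)&(v<300)&(u>150)&(u<350)&(np.abs(P[:,2])<.01);print("bench z",np.median(P[k,2]))
for n,a in(("meter",(238,292,150,178)),("ps",(300,358,55,160)),("tape",(362,392,132,162)),("vise",(340,402,246,340)),("blue",(416,455,190,206)),("spanner",(246,330,280,302)),("brackt",(370,404,84,114)),("bar",(405,422,116,180))):
    rect(box(*a)&(P[:,2]>.007),n)
a=cv2.resize(im[165:275,205:345],None,fx=4,fy=4,interpolation=cv2.INTER_CUBIC)
b=cv2.resize(im[165:275,362:422],None,fx=4,fy=4,interpolation=cv2.INTER_CUBIC)
cv2.imwrite("pics/crop1.png",np.hstack([a,b]))
E
python3 m.py
```

```text
loose 427 c [638.4 -22.5] s [53.3 64.5] a 39.5 z 0.001 0.023 med [ 0.6368 -0.021 ]
in 508 c [554.7 389.6] s [52.4 67.9] a 1.9 z 0.008 0.053 med [0.5537 0.3874]
cradle>12 2926 c [557.4 280.9] s [332.4 121.2] a 85.0 z 0.012 0.098 med [0.5565 0.3114]
cradle>8 3552 c [546.7 282.9] s [327.  125.8] a 89.7 z 0.008 0.098 med [0.5559 0.3009]
grip 176 c [558.2 316.1] s [55.  16.7] a 1.6 z 0.075 0.098 med [0.5572 0.316 ]
head 651 c [558.2 322.8] s [87.4 49.9] a 1.0 z 0.047 0.098 med [0.5559 0.3187]
endplate 258 c [553.3 426.5] s [86.2 34.1] a 0.1 z 0.045 0.057 med [0.554  0.4291]
bench z 0.001012723443392538
meter 1365 c [726.8 337.7] s [ 71.6 144.7] a 2.0 z 0.007 0.053 med [0.7217 0.3371]
ps 5523 c [870.8 153.5] s [283.3 172.3] a 0.4 z 0.007 0.162 med [0.8346 0.1594]
tape 418 c [777.1  22.1] s [69.1 70.8] a 61.3 z 0.007 0.025 med [0.775  0.0227]
vise 4188 c [386.8  50.5] s [223.  159.2] a 0.4 z 0.007 0.138 med [0.3852 0.0669]
blue 291 c [ 623.4 -122.9] s [25.5 90. ] a 2.3 z 0.01 0.059 med [ 0.6197 -0.1208]
spanner 210 c [386.1 267. ] s [212.3  45.4] a 89.0 z 0.007 0.012 med [0.3852 0.2461]
brackt 679 c [930.  -19.3] s [ 74.5 103.7] a 12.2 z 0.007 0.041 med [ 0.9205 -0.0078]
bar 339 c [776.6 -81.6] s [ 36.8 191.7] a 88.4 z 0.007 0.02 med [ 0.7804 -0.0809]
```

View pics/crop1.png

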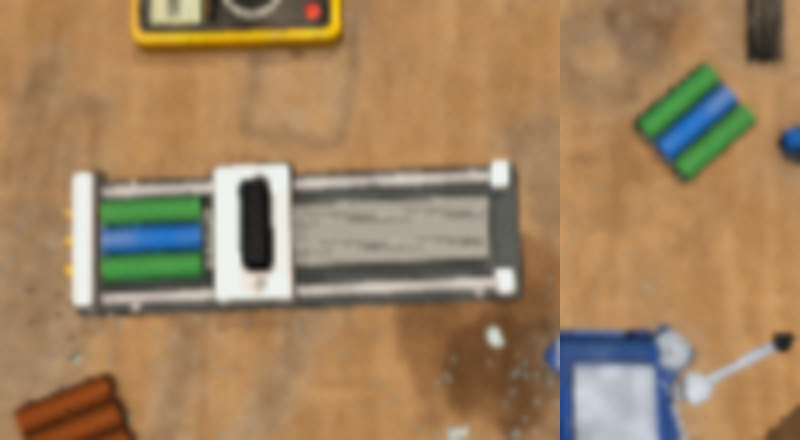

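Look-alikes in the top view: the pack at (395,195), right of the cradle, green/blue (chosen); the pack already in the cradle at (245,225); a green/blue decoy at (143,192), left of the cradle; a brown one at (223,272). The crop confirms a three-cell pack at (395,195), and shows the cradle with its head at (268,223) and its grip at (267,222).

```bash
python3 -m handwheel '[[[0,0,0,0.166,-1],[0,0,0,0.166,-1],[2.03,-4.93,0,0,-1],[2.03,-4.93,0,0,-1],[2.03,-4.93,0,0,-1],[2.03,-4.93,0,0,-1],[2.03,-4.93,0,0,-1],[2.03,-4.93,0,0,-1],[2.03,-4.93,0,0,-1],[2.03,-4.93,0,0,-1],[2.03,-4.93,0,0,-1],[2.03,-4.93,0,0,-1],[2.03,-4.93,0,0,-1],[2.03,-4.93,0,0,-1],[2.03,-4.93,0,0,-1],[2.03,-4.93,0,0,-1],[2.03,-4.93,0,0,-1],[2.03,-4.93,0,0,-1],[2.03,-4.93,0,0,-1],[2.03,-4.93,0,0,-1]]]' 60
cat > w.py <<'E'
import sys
from h import *
o=r.observe(); ci=camera_info("wrist"); im,d=read_camera("wrist"); n=sys.argv[1]
np.savez(n+".npz",im=im,d=d,eye=ci["eye"],att=rot(ci["attitude"])); cv2.imwrite(f"pics/{n}.png",im)
M=rot(o["ee_rot"]);print("t",o["clock"],"tcp",o["eef_pos"].round(4),"yaw",np.arctan2(M[1,0],M[0,0]).round(4),"gap",o["finger_gap"],"cam",np.round(ci["eye"],4), "look",-rot(ci["attitude"])[:,2].round(3))
E
python3 w.py w1
```

```text
clock: 2.6
eef_pos: [0.5596, 0.3162, 0.256]
ee_rot: [1.0, 0.016, -0.0, 0.0]
wrist_force: [0.5, -0.1, 0.3]
finger_gap: 0.0855
gripper_force: 0.0
t 2.6 tcp [0.5596 0.3162 0.256 ] yaw 0.032 gap 0.085479418056657 cam [0.6312 0.3182 0.374 ] look [-0.282 -0.008 -0.959]
```

View pics/w1.png

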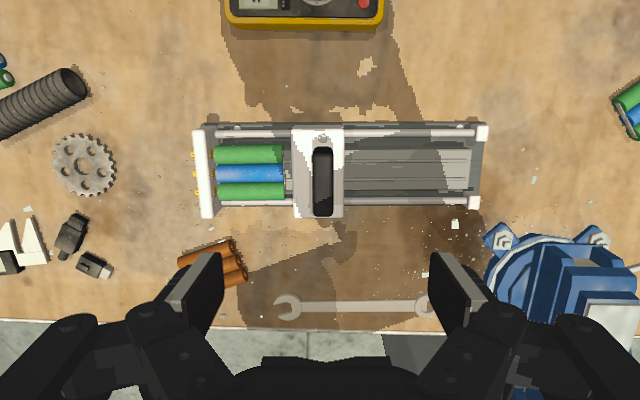

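```bash
cat > m2.py <<'E'
import sys
from h import *
f=np.load(sys.argv[1]+".npz"); ci=dict(camera_info("wrist")); ci["eye"],ci["attitude"]=f["eye"],f["att"]
u,v,P=cloud(ci,f["d"]); H=cv2.cvtColor(f["im"],cv2.COLOR_BGR2HSV)[v,u]
def rect(m,n):
    p=P[m]; c,s,a=cv2.minAreaRect((p[:,:2]*1000).astype(np.float32)); print(n,m.sum(),"c",np.round(c,1),"s",np.round(s,1),"a",round(a,2),"z",p[:,2].min().round(3),p[:,2].max().round(3))
near=(v<225)&(P[:,0]>.49)&(P[:,0]<.62)
b=lambda lo,hi:near&(P[:,1]>lo)&(P[:,1]<hi)
g=b(.28,.35)&(P[:,2]>.085)&(P[:,2]<.1); rect(g,"grip")
h=b(.27,.36)&(P[:,2]>.047)&(P[:,2]<.056); rect(h,"head")
e=b(.40,.45)&(P[:,2]>.047)&(P[:,2]<.056); rect(e,"end")
t=b(.13,.2)&(P[:,2]>.03)&(P[:,2]<.07); rect(t,"tailposts")
col=(H[:,1]>90)&(H[:,0]>40)&(H[:,0]<130)
rect(b(.34,.43)&col&(P[:,2]>.036),"pack_in")
rect(b(.13,.45)&(P[:,2]>.006),"all")
E
python3 m2.py w1
```

```text
grip 1333 c [556.3 319.5] s [55.4 17.3] a 2.12 z 0.086 0.096
head 3301 c [556.1 329.6] s [86.9 61. ] a 1.9 z 0.047 0.056
end 1978 c [551.9 420.2] s [87.8 40.7] a 1.1 z 0.047 0.055
tailposts 769 c [571.7 183. ] s [34.6 66. ] a 80.37 z 0.03 0.034
pack_in 3508 c [553.8 390.1] s [54.  65.1] a 2.2 z 0.036 0.051
all 24780 c [556.3 297.2] s [ 93.8 298.4] a 2.44 z 0.006 0.096
```

```bash
python3 -m handwheel '[[[-0.3,-0.3,3,-0.006,-1],[0,0,4,0,-1],[0,0,4,0,-1],[0,0,3,0,-1],[0,0,2,0,-1],[0,0,1,0,-1],[0,0,0,0,1],[0,0,0,0,1],[0,0,0,0,1],[0,0,0,0,1],[0,0,0,0,1],[0,0,0,0,1]]]' 60; python3 -m handwheel '[[[0,0,0,0,1]]]'
```

```text
clock: 4.15
eef_pos: [0.5566, 0.3176, 0.0871]
ee_rot: [1.0, 0.019, 0.001, -0.0]
wrist_force: [-1.5, -0.9, 5.8]
finger_gap: 0.0171
gripper_force: 58.6
clock: 4.28
eef_pos: [0.5566, 0.3176, 0.0871]
ee_rot: [1.0, 0.019, 0.001, -0.0]
wrist_force: [-1.0, 0.2, 6.7]
finger_gap: 0.0174
gripper_force: 58.6
```

```bash
python3 -m handwheel '[[[0,0.5,0,0,1],[0,1.5,0,0,1],[0,1.5,0,0,1],[0,1.5,0,0,1],[0,1.5,0,0,1],[0,1.5,0,0,1],[0,1.5,0,0,1],[0,1,0,0,1],[0,0,0,0,1],[0,0,0,0,1],[0,0,0,0,1]]]'
```

```text
clock: 5.65
eef_pos: [0.5606, 0.2123, 0.0871]
ee_rot: [1.0, 0.019, 0.001, 0.0]
wrist_force: [-0.9, -4.0, 7.6]
finger_gap: 0.0169
gripper_force: 59.4
```

```bash
python3 -c "
from rig import r; print(r.finger_overhang)"
python3 -m handwheel '[[[0,0,0,0,-1],[0,0,0,0,-1],[0,0,0,0,-1],[0,0,-2,0,-1],[0,0,-4,0,-1],[0,0,-5,0,-1],[0,0,-5,0,-1],[1.12,3.95,0,0,-1],[1.12,3.95,0,0,-1],[1.12,3.95,0,0,-1],[1.12,3.95,0,0,-1],[1.12,3.95,0,0,-1],[1.12,3.95,0,0,-1]]]'
python3 -m handwheel '[[[0,0,0,-0.185,-1],[0,0,0,-0.185,-1],[0,0,0,-0.185,-1],[0,0,0,-0.185,-1],[0,0,0,-0.185,-1],[0,0,0,-0.185,-1],[0,0,0,-0.185,-1],[0,0,0,-0.185,-1],[0,0,0,-0.185,-1],[0,0,0,-0.185,-1],[0,0,0,-0.185,-1],[0,0,0,-0.185,-1],[0,0,0,0,-1]]]'
python3 w.py w2
```

```text
0.025
clock: 7.28
eef_pos: [0.6366, -0.0231, 0.2462]
ee_rot: [1.0, 0.019, -0.0, -0.0]
wrist_force: [-0.2, 0.7, 0.1]
finger_gap: 0.0851
gripper_force: 0.0
clock: 8.9
eef_pos: [0.6363, -0.0218, 0.2462]
ee_rot: [0.428, 0.904, -0.0, -0.0]
wrist_force: [-0.8, -0.4, 0.5]
finger_gap: 0.0854
gripper_force: 0.0
t 8.9 tcp [ 0.6363 -0.0218  0.2462] yaw 2.2569 gap 0.08544528041126138 cam [0.5913 0.033  0.3643] look [ 0.177 -0.216 -0.96 ]
```

View pics/w2.png

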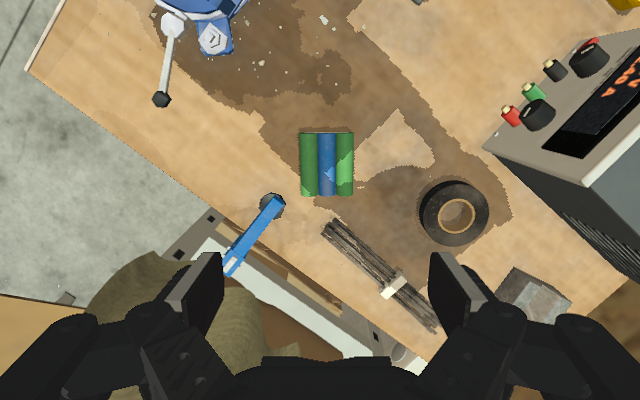

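The wrist view shows the loose pack centred at (327,163) with its cells upright in the picture, so it is well aligned with the tool. The tape at (455,213) and the blue tool at (255,235) are clear of it.

```bash
python3 - <<'E'
from h import *
f=np.load("w2.npz"); ci=dict(camera_info("wrist")); ci["eye"],ci["attitude"]=f["eye"],f["att"]
u,v,P=cloud(ci,f["d"]); H=cv2.cvtColor(f["im"],cv2.COLOR_BGR2HSV)[v,u]
m=(u>285)&(u<370)&(v>120)&(v<207)&(H[:,1]>90)&(H[:,0]>40)&(H[:,0]<130)&(P[:,2]>.004)&(P[:,2]<.03)
c,s,a=cv2.minAreaRect((P[m,:2]*1000).astype(np.float32)); print(c,s,a,P[m,2].max())
E
```

```text
(635.751953125, -20.642723083496094) (53.84720230102539, 64.90568542480469) 40.205265045166016 0.021107416449325622
```

```bash
python3 -m handwheel '[[[0.1,0,4,-0.015,-1],[0,0,5,0,-1],[0,0,5,0,-1],[0,0,4,0,-1],[0,0,2,0,-1],[0,0,1.2,0,-1],[0,0,0.8,0,-1],[0,0,0,0,-1]]]' 40
python3 -m handwheel '[[[0,0,0,0,0],[0,0,0,0,0],[0,0,0,0,0.1],[0,0,0,0,0.2],[0,0,0,0,0.3],[0,0,0,0,0.4],[0,0,0,0,0.6],[0,0,0,0,1],[0,0,0,0,1],[0,0,0,0,1]]]' 40
```

```text
clock: 9.95
eef_pos: [0.6358, -0.0211, 0.0264]
ee_rot: [0.421, 0.907, 0.0, 0.0]
wrist_force: [-0.4, -0.6, 0.5]
finger_gap: 0.0853
gripper_force: 0.0
clock: 11.2
eef_pos: [0.6362, -0.0211, 0.0274]
ee_rot: [0.421, 0.907, 0.0, 0.001]
wrist_force: [-2.2, 0.6, 8.7]
finger_gap: 0.0539
gripper_force: 40.4
```

```bash
python3 -m handwheel '[[[0,0,0,0,-1],[0,0,0,0,-1],[0,0,0.5,0,-1],[0,0,0.4,0,-1],[0,0,0,0,-1]]]' 40
python3 -m handwheel '[[[0,0,0,0,0],[0,0,0,0,0.1],[0,0,0,0,0.2],[0,0,0,0,0.3],[0,0,0,0,0.6],[0,0,0,0,1],[0,0,0,0,1],[0,0,0,0,1]]]' 40
```

```text
clock: 11.82
eef_pos: [0.6354, -0.021, 0.0167]
ee_rot: [0.421, 0.907, -0.0, -0.0]
wrist_force: [0.3, 0.5, -0.3]
finger_gap: 0.0855
gripper_force: 0.0
clock: 12.82
eef_pos: [0.6394, -0.0215, 0.0211]
ee_rot: [0.421, 0.907, 0.001, 0.004]
wrist_force: [1.8, 0.6, 44.5]
finger_gap: 0.0539
gripper_force: 62.0
```

```bash
python3 -m handwheel '[[[0,0,-0.6,0,1],[0,0,0,0,-0.5],[0,0,-0.6,0,-1],[0,0,0,0,-1],[0,0,0,0,-1],[0,0,0,0,-1]]]' 40
python3 -m handwheel '[[[0,0,0,0,0],[0,0,0,0,0.1],[0,0,0,0,0.2],[0,0,0,0,0.3],[0,0,0,0,0.6],[0,0,0,0,1],[0,0,0,0,1],[0,0,0,0,1]]]' 45
python3 -m handwheel '[[[0,0,-1,0,1],[0,0,-3,0,1],[0,0,-5,0,1],[0,0,-5,0,1],[0,0,-4,0,1],[0,0,0,0,1]]]'
python3 w.py w3
```

```text
clock: 13.58
eef_pos: [0.6356, -0.021, 0.0291]
ee_rot: [0.421, 0.907, -0.0, -0.0]
wrist_force: [0.4, 0.2, 1.1]
finger_gap: 0.0857
gripper_force: 0.0
clock: 14.58
eef_pos: [0.6357, -0.0211, 0.0297]
ee_rot: [0.421, 0.907, -0.0, 0.0]
wrist_force: [-2.1, -0.6, 6.7]
finger_gap: 0.0532
gripper_force: 45.7
clock: 15.32
eef_pos: [0.6372, -0.0212, 0.213]
ee_rot: [0.421, 0.907, 0.001, 0.003]
wrist_force: [-1.0, -0.9, -1.7]
finger_gap: 0.0529
gripper_force: 48.1
t 15.325 tcp [ 0.6372 -0.0212  0.213 ] yaw 2.2728 gap 0.0529115393895207 cam [0.5906 0.033  0.3308] look [ 0.186 -0.214 -0.959]
```

View pics/w3.png

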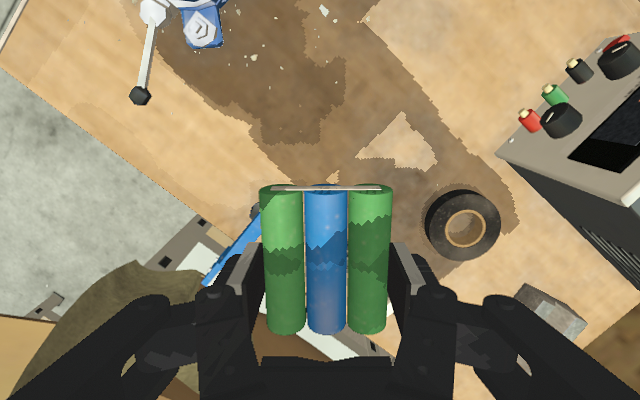

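Pack held squarely, centred between the fingers at (326,260). Now over the cradle.

```bash
python3 -m handwheel '[[[0,0,0,0.166,1],[0,0,0,0.166,1],[0,0,0,0.166,1],[0,0,0,0.166,1],[4.27,-0.85,0,0,1],[4.27,-0.85,0,0,1],[4.27,-0.85,0,0,1],[4.27,-0.85,0,0,1],[4.27,-0.85,0,0,1],[4.27,-0.85,0,0,1],[4.27,-0.85,0,0,1],[4.27,-0.85,0,0,1],[0,0,0,0,1],[0,0,0,0,1]]]'
python3 w.py w4; python3 - <<'E'
from h import *
im,d=read_camera("top"); np.savez("top4.npz",im=im,d=d)
E
```

```text
clock: 17.12
eef_pos: [0.5543, 0.3172, 0.208]
ee_rot: [0.693, 0.721, -0.001, -0.0]
wrist_force: [0.2, -0.7, -3.0]
finger_gap: 0.0532
gripper_force: 48.0
t 17.125 tcp [0.5543 0.3172 0.208 ] yaw 1.6092 gap 0.05319644359866566 cam [0.552  0.3883 0.3261] look [ 0.008 -0.28  -0.96 ]
```

View pics/w4.png

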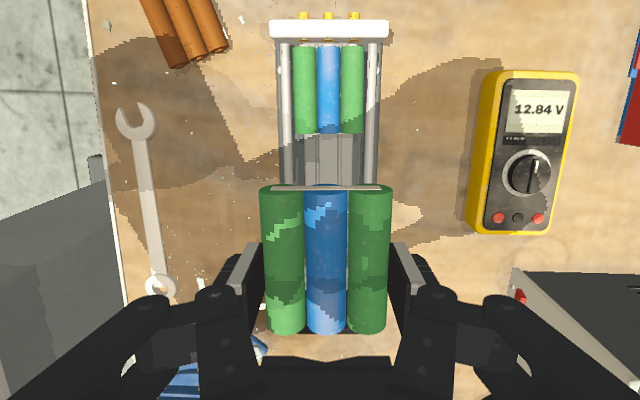

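```bash
cat > m4.py <<'E'
from h import *
f=np.load("w4.npz"); ci=dict(camera_info("wrist")); ci["eye"],ci["attitude"]=f["eye"],f["att"]
u,v,P=cloud(ci,f["d"]); H=cv2.cvtColor(f["im"],cv2.COLOR_BGR2HSV)[v,u]
col=(H[:,1]>90)&(H[:,0]>40)&(H[:,0]<130)
def rect(m,n):
    p=P[m]; c,s,a=cv2.minAreaRect((p[:,:2]*1000).astype(np.float32)); print(n,m.sum(),np.round(c,1),np.round(s,1),round(a,2),"z",p[:,2].min().round(4),np.percentile(p[:,2],99).round(4),"y",np.percentile(p[:,1],[.5,99.5]).round(4))
rect(col&(u>280)&(u<375)&(v>36)&(v<138)&(P[:,2]>.034)&(P[:,2]<.06),"in")
rect((u>255)&(u<397)&(v>182)&(v<336)&col&(P[:,2]>.1),"held")
rect((u>260)&(u<395)&(v>15)&(v<45)&(P[:,2]>.046)&(P[:,2]<.06),"end")
# bed stripe between
rect((u>260)&(u<395)&(v>136)&(v<180)&(P[:,2]>.027)&(P[:,2]<.04),"bed")
E
python3 m4.py
```

```text
in 5531 [553.1 389.9] [54.7 64.6] 2.89 z 0.0396 0.0499 y [0.3579 0.422 ]
held 16972 [554.2 318.3] [54.9 65.8] 2.51 z 0.179 0.1977 y [0.2864 0.3515]
end 2401 [551.8 433.7] [87.9 13.4] 2.27 z 0.046 0.0541 y [0.4261 0.4413]
bed 2082 [555.1 334.4] [42.  37.2] 2.34 z 0.0274 0.033 y [0.3157 0.3532]
```

```bash
python3 -m handwheel '[[[0,0.17,3,0,1],[0,0,4,0,1],[0,0,3,0,1],[0,0,2,0,1],[0,0,1,0,1],[0,0,0.8,0,1],[0,0,0.5,0,1],[0,0,0,0,1],[0,0,0,0,1]]]'
python3 -m handwheel '[[[0,0,0.2,0,1],[0,0,0,0,1]]]'
```

```text
clock: 18.35
eef_pos: [0.5568, 0.3179, 0.0668]
ee_rot: [0.694, 0.72, 0.0, 0.0]
wrist_force: [0.5, -0.9, -1.0]
finger_gap: 0.0531
gripper_force: 48.0
clock: 18.6
eef_pos: [0.5565, 0.3178, 0.0643]
ee_rot: [0.694, 0.72, 0.0, 0.0]
wrist_force: [-0.5, -0.2, -1.1]
finger_gap: 0.053
gripper_force: 48.0
```

```bash
python3 -m handwheel '[[[0,0,0.2,0,1],[0,0,0,0,1]]]'; python3 -m handwheel '[[[0,0,0.15,0,1],[0,0,0,0,1]]]'; python3 -m handwheel '[[[0,0,0.15,0,1],[0,0,0,0,1]]]'
```

```text
clock: 18.85
eef_pos: [0.5564, 0.3177, 0.0621]
ee_rot: [0.694, 0.72, -0.0, -0.0]
wrist_force: [-0.3, 0.1, -1.6]
finger_gap: 0.0529
gripper_force: 48.0
clock: 19.1
eef_pos: [0.5564, 0.3177, 0.0606]
ee_rot: [0.694, 0.72, -0.0, -0.0]
wrist_force: [-0.8, 0.1, -2.4]
finger_gap: 0.0534
gripper_force: 48.0
clock: 19.35
eef_pos: [0.5566, 0.3178, 0.0598]
ee_rot: [0.694, 0.72, 0.0, 0.0]
wrist_force: [-2.0, -0.9, 7.9]
finger_gap: 0.0534
gripper_force: 48.8
```

```bash
python3 -m handwheel '[[[0,0,0,0,0.3],[0,0,0,0,0.1],[0,0,0,0,-0.2],[0,0,0,0,-1],[0,0,0,0,-1],[0,0,0,0,-1],[0,0,-1,0,-1],[0,0,-3,0,-1],[0,0,-5,0,-1],[0,0,-5,0,-1],[0,0,0,0,-1]]]'
python3 w.py w5; sed -i 's/w4.npz/w5.npz/' m4.py; sed -i '/held\|"bed"\|"in")/d' m4.py; cat >> m4.py <<'E'
g=col&(P[:,0]>.51)&(P[:,0]<.6)&(P[:,2]>.034)&(P[:,2]<.06)
rect(g&(P[:,1]>.354)&(P[:,1]<.425),"in"); rect(g&(P[:,1]>.26)&(P[:,1]<.354),"loose")
E
python3 m4.py
```

```text
clock: 20.72
eef_pos: [0.5583, 0.3187, 0.2042]
ee_rot: [0.694, 0.72, 0.004, 0.001]
wrist_force: [-1.0, -1.0, -0.5]
finger_gap: 0.0855
gripper_force: 0.0
t 20.725 tcp [0.5583 0.3187 0.2042] yaw 1.6089 gap 0.08547850458469426 cam [0.555  0.3892 0.3224] look [ 0.017 -0.276 -0.961]
end 2420 [551.8 433.7] [86.7 13.2] 2.13 z 0.046 0.0541 y [0.4261 0.4412]
in 5677 [553.1 390. ] [54.8 64.6] 2.7 z 0.0393 0.0498 y [0.3579 0.4218]
loose 4767 [556.5 319.2] [54.6 65.2] 2.6 z 0.0357 0.0496 y [0.2872 0.3518]
```

View pics/w5.png

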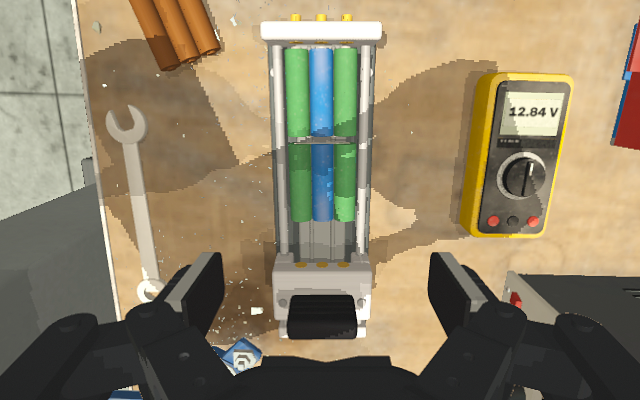

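```bash
python3 -m handwheel '[[[-2.66,-0.05,0,0,-1],[-2.66,-0.05,0,0,-1],[-2.66,-0.04,0,0,-1],[-2.66,-0.04,0,0,-1],[0,0,4,0,-1],[0,0,4,0,-1],[0,0,2,0,-1],[0,0,1,0,-1],[0,0,0.5,0,-1],[0,0,0,0,-1]]]' 25
python3 -m handwheel '[[[0,0,0,0,0],[0,0,0,0,0.1],[0,0,0,0,0.2],[0,0,0,0,0.4],[0,0,0,0,1],[0,0,0,0,1],[0,0,0,0,1]]]' 25
```

```text
clock: 22.02
eef_pos: [0.5589, 0.2114, 0.0845]
ee_rot: [0.694, 0.72, 0.0, 0.0]
wrist_force: [0.4, -0.6, 0.2]
finger_gap: 0.0854
gripper_force: 0.0
clock: 22.9
eef_pos: [0.5599, 0.2116, 0.0852]
ee_rot: [0.694, 0.72, 0.001, 0.001]
wrist_force: [3.3, 0.1, 6.7]
finger_gap: 0.0561
gripper_force: 28.2
```

```bash
python3 -m handwheel '[[[0.5,0,0,0,1],[0.8,0,0,0,1],[0.8,0,0,0,1],[0.8,0,0,0,1],[0.6,0,0,0,1],[0.3,0,0,0,1],[0,0,0,0,1]]]'
python3 -m handwheel '[[[0.15,0,0,0,1],[0.15,0,0,0,1],[0.15,0,0,0,1],[0.15,0,0,0,1],[0,0,0,0,1]]]'
python3 -m handwheel '[[[0.1,0,0,0,1],[0.1,0,0,0,1],[0.1,0,0,0,1],[0,0,0,0,1]]]'
```

```text
clock: 23.78
eef_pos: [0.5585, 0.2499, 0.0853]
ee_rot: [0.693, 0.72, 0.001, 0.001]
wrist_force: [4.7, 1.8, 6.4]
finger_gap: 0.0556
gripper_force: 28.2
clock: 24.4
eef_pos: [0.5583, 0.2555, 0.0853]
ee_rot: [0.693, 0.72, 0.001, 0.001]
wrist_force: [4.3, -1.6, 6.2]
finger_gap: 0.0556
gripper_force: 28.3
clock: 24.9
eef_pos: [0.5581, 0.2583, 0.0853]
ee_rot: [0.694, 0.72, 0.001, 0.001]
wrist_force: [4.8, -2.2, 6.3]
finger_gap: 0.0554
gripper_force: 28.3
```

```bash
python3 -m handwheel '[[[0.1,0,0,0,1],[0.1,0,0,0,1],[0,0,0,0,1]]]'|egrep 'pos|force'
python3 -m handwheel '[[[0.1,0,0,0,1],[0.05,0,0,0,1],[0,0,0,0,1]]]'|egrep 'pos|force'
python3 w.py w6; python3 - <<'E'
from h import *
f=np.load("w6.npz"); cv2.imwrite("pics/w6c.png",f["im"])
E
```

```text
eef_pos: [0.5581, 0.2603, 0.0853]
wrist_force: [4.4, -3.1, 7.8]
gripper_force: 28.3
eef_pos: [0.558, 0.2617, 0.0852]
wrist_force: [5.5, -3.6, 7.3]
gripper_force: 28.3
t 25.65 tcp [0.558  0.2617 0.0852] yaw 1.6089 gap 0.05553961852120402 cam [0.5552 0.3326 0.2033] look [ 0.012 -0.279 -0.96 ]
```

View pics/w6c.png

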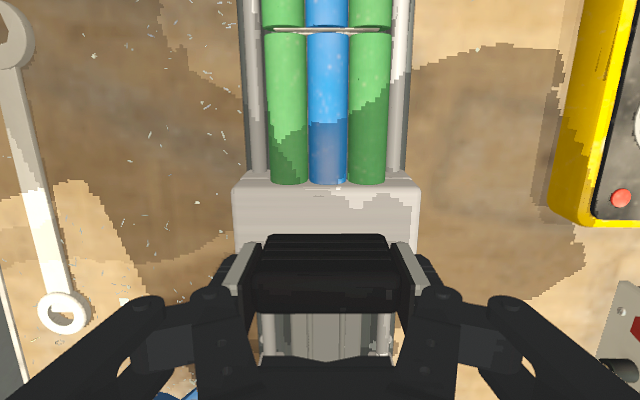

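The head's face meets the loose pack at row 184, and the seam between the packs at row 29 is nearly closed. Only the slack at the end plate is left.

```bash
for i in 1; do python3 -m handwheel '[[[0.1,0,0,0,1],[0.05,0,0,0,1],[0,0,0,0,1]]]'|egrep 'pos|force'; done
python3 -m handwheel '[[[0.05,0,0,0,1],[0.05,0,0,0,1],[0,0,0,0,1]]]'|egrep 'pos|force'
python3 -m handwheel '[[[0.05,0,0,0,1],[0.05,0,0,0,1],[0,0,0,0,1]]]'|egrep 'pos|force'
```

```text
eef_pos: [0.558, 0.2632, 0.0853]
wrist_force: [4.0, -4.5, 8.3]
gripper_force: 28.3
eef_pos: [0.5579, 0.2642, 0.0853]
wrist_force: [4.2, -4.7, 7.2]
gripper_force: 28.3
eef_pos: [0.5579, 0.2645, 0.0853]
wrist_force: [4.8, -11.1, 8.1]
gripper_force: 28.5
```

```bash
python3 -m handwheel '[[[0,0,0,0,0.2],[0,0,0,0,-0.2],[0,0,0,0,-1],[0,0,0,0,-1],[0,0,0,0,-1],[0,0,-1,0,-1],[0,0,-3,0,-1],[0,0,-5,0,-1],[0,0,-4,0,-1],[0,0,0,0,-1]]]'
python3 w.py w7; sed -i 's/w5.npz/w7.npz/; s/\.354/.3585/g;s/\.425/.43/' m4.py; cat >> m4.py <<'E'
rect((u>200)&(u<440)&(P[:,0]>.5)&(P[:,0]<.61)&(P[:,1]<.32)&(P[:,1]>.25)&(P[:,2]>.048)&(P[:,2]<.057),"head")
E
python3 m4.py
```

```text
clock: 28.08
eef_pos: [0.5581, 0.2659, 0.2182]
ee_rot: [0.693, 0.72, 0.003, 0.001]
wrist_force: [-0.0, 0.3, 0.1]
finger_gap: 0.0852
gripper_force: 0.0
t 28.075 tcp [0.5581 0.2659 0.2182] yaw 1.6089 gap 0.08517141676429375 cam [0.5549 0.3366 0.3364] look [ 0.016 -0.277 -0.961]
end 1439 [553.8 384. ] [51.7 20.3] 2.33 z 0.046 0.05 y [0.3733 0.3944]
in 4259 [553.8 381.9] [55.  48.8] 2.35 z 0.0379 0.0499 y [0.3587 0.4057]
loose 5017 [556.5 327.1] [54.7 63.8] 1.97 z 0.0384 0.0498 y [0.2958 0.3581]
head 4244 [557.6 285. ] [89.7 69.9] 0.05 z 0.048 0.0556 y [0.2506 0.3191]
```

View pics/w7.png

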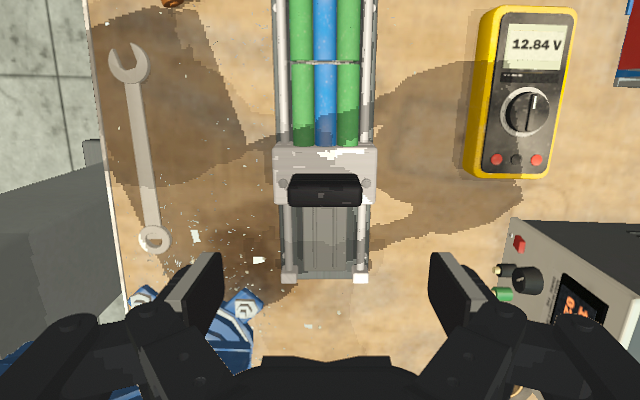

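The head bears on the row at row 146 and the seam at row 62 is closed. The end plate is out of view, so I'll move forward and measure the free length numerically.

```bash
python3 -m handwheel '[[[2.5,0,0,0,-1],[2.5,0,0,0,-1],[0,0,0,0,-1],[0,0,0,0,-1]]]'|grep pos
python3 w.py w8; python3 - <<'E'
from h import *
f=np.load("w8.npz"); ci=dict(camera_info("wrist")); ci["eye"],ci["attitude"]=f["eye"],f["att"]
u,v,P=cloud(ci,f["d"]); H=cv2.cvtColor(f["im"],cv2.COLOR_BGR2HSV)[v,u]
C=np.array([.5563,.2972]); a=.04; q=(P[:,:2]-C)@np.array([[np.cos(a),-np.sin(a)],[np.sin(a),np.cos(a)]])
k=np.abs(q[:,0])<.05; z=P[:,2]; col=(H[:,1]>90)&(H[:,0]>40)&(H[:,0]<130)
# profile along row: outer flank of plates (|x|>30mm), top z
fl=k&(np.abs(q[:,0])>.031)&(np.abs(q[:,0])<.042)&(z>.046)&(z<.058)
y=q[fl,1]*1000; e=y[y>60]; h=y[y<40]; print("end lo/hi",np.percentile(e,[1,99]),"head",np.percentile(h,[1,99]), "free",np.percentile(e,1)-np.percentile(h,99))
m=k&col&(z>.036)&(z<.055)&(np.abs(q[:,0])<.03)
hist,ed=np.histogram(q[m,1]*1000,np.arange(-10,140,2)); print([(int(b),int(n)) for b,n in zip(ed,hist)])
E
```

```text
eef_pos: [0.5545, 0.3153, 0.2137]
t 28.625 tcp [0.5545 0.3153 0.2137] yaw 1.6095 gap 0.08536545342960467 cam [0.5521 0.3863 0.3317] look [ 0.009 -0.28  -0.96 ]
end lo/hi [130.22209685 142.94682083] head [-51.02092223  -2.00647312] free 132.22856997135946
[(-10, 0), (-8, 0), (-6, 0), (-4, 0), (-2, 94), (0, 111), (2, 111), (4, 119), (6, 117), (8, 121), (10, 122), (12, 128), (14, 136), (16, 137), (18, 139), (20, 157), (22, 140), (24, 145), (26, 154), (28, 147), (30, 146), (32, 150), (34, 143), (36, 161), (38, 146), (40, 152), (42, 159), (44, 145), (46, 165), (48, 144), (50, 173), (52, 147), (54, 166), (56, 154), (58, 171), (60, 147), (62, 105), (64, 8), (66, 184), (68, 141), (70, 191), (72, 145), (74, 183), (76, 156), (78, 169), (80, 196), (82, 132), (84, 200), (86, 182), (88, 151), (90, 200), (92, 142), (94, 196), (96, 204), (98, 162), (100, 177), (102, 202), (104, 183), (106, 162), (108, 199), (110, 177), (112, 165), (114, 150), (116, 164), (118, 170), (120, 166), (122, 157), (124, 159), (126, 164), (128, 157), (130, 16), (132, 0), (134, 0), (136, 0)]
```

Measured free length is about 132 to 134 mm, which matches the 134 mm row with the packs from contact to contact.

```bash
python3 -c "
from rig import close_job; print(close_job())"
```

```text
the job is handed in; nothing more can be done
None
```

The job is handed in: the head was slid back, the loose pack laid on the bed in line with the first, and the head closed until both packs were held with no gap (free length measured about 132 mm by camera, for the 134 mm row); no verdict came back.

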